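# Lock the ring mandrel in its bench stand

## Task

Lock the jeweller's ring mandrel so that it cannot turn: press its handle down until it lies level against its stop, which brings the mandrel's hidden cross-hole in line with the hole in the top of the stand, then take the collared lock pin from the wooden block and push it down through that hole until its collar sits flat on the stand. Let go of the pin and leave the handle level.

Things in the scene. Friction and masses are not known exactly. Their poses are not given: they have to be found in the camera images.
- stand: Grey closed housing, fixed, 76 x 64 mm, 84 high, on a 120 x 90 mm foot. Origin on the bench under the pin hole's centre; z up, +x along the tapered mandrel that sticks out 244 mm (30 thick). Pin hole: 26 mm round, in the middle of the flat top. Hidden inside: the mandrel's 40 mm hub, axis along x 52 mm up, with a 24 mm cross-hole; free below it, down to 10 mm above the bench.
- mandrel (a joint): Handle angle, rad. Flat bar, 18 mm wide, 10 thick, reaching 132 mm from the axis, in the plane x = -55 mm of the stand. 0: level on its rigid stop, towards the stand's -y, top face 57 mm up, cross-hole upright. Positive: end raised; starts 0.5 to 0.9, stays where left. A straight push down 65 mm out from the axis (about 5 N) works from any start. The pin passes within 0.17 of level.
- lock_pin: Loose steel pin, 105 to 210 g, upright in a hole of the block. Origin: centre of its collar's underside, which lies on the block's top; z up. Collar: flat disc, 40 mm wide, 5 thick. Above it a plain cylindrical grip, 22 mm thick, from 5 to 47 mm over the origin. Below it a 12 mm round shank, 66 mm long, the last 12 mm tapered to 4. The only one of three with a wide collar and no ball.
- block: Fixed wooden block, 60 (x) x 195 (y) x 85 mm high, origin at the centre of its underside, z up. Three holes, 18 mm wide and 75 deep, in a row along its y, 65 mm apart, one at its centre. One holds the lock pin (which one varies), the others steel doming punches with 30 and 22 mm ball heads on thin necks, tops up to 61 mm above the block; these are not needed.
Mind the look-alikes: they are no part of the job. Leave any orange or pink look-alike of the lock_pin alone.

How it is judged:
By the outcome, as a careful person would: the job done as asked, in the order asked, and still so for the second after the job is handed in, with the robot touching nothing.
It also fails if it takes over 58 s, if anything falls off the work surface, if the arm or the gripper's body presses on something with over 40 N, if the wrist force passes 120 N, or if a joint passes its speed limit or range.

## Robot

A 6-joint arm with a two-finger parallel gripper is mounted at the origin on the work surface. World frame = base frame: x ahead of the robot, y to its left, z up, the work surface at z = 0. Lengths are in m, angles in rad, forces in N, time in s.
With the tool pointing down it reaches from about 0.425 to 0.95 m from the base axis. Payload 3.5 kg.
Tool frame: the origin (TCP) lies on the centre line of the jaws, within the pads' length; the fingertips stand 8 mm ahead of it and the grasp point (between the pads) lies 11 mm behind it; z points along the fingers, y is the line along which they close (so a half turn about z gives the same grasp; the last joint's range is limited). The gripper opens to 85 mm and grips with 20 to 120 N. Pads are 22 mm wide; open, the fingers measure 114 mm over their backs; the gripper's body (76 mm by 85 mm) begins 54 mm behind the grasp point. The pads swing forward as they close: fully open they stand 13 mm farther back than shut.
Start: joints at [-1.494, 0.286, 1.577, -0, 1.279, -0.15], TCP at [0.152, -0.658, 0.239] pointing down, gripper open.
Joint ranges: [-2.77, 2.77], [-0.9, 2.22], [0.21, 2.48], [-1.53, 4.67], [0.24, 2.81], [-2.84, 2.84]. Speed limits (rad/s): [2.79, 2.79, 3.14, 3.14, 3.14, 3.14].

## Interface

Orientations are given as a unit quaternion [x, y, z, w].
In Python, from plant import ctrl gives the robot as it stands. The module is installed in compiled form; this text tells all that it offers.
- The arm moves only by the tool send_rows, never from a script. Its argument "steps" is a list of rows, each a list of 5 numbers: the shift along the tool's x, y, z in m, then the turn about the tool's z in degrees, then the opening, from -1 (shut) to 1 (fully open). A call has 1 to 12 rows; each row is the pose to reach, as a shift and turn from the pose commanded when the call began, along the tool's axes at that moment; what a row does not reach only later rows make up. A row lasts 1/10 s, in which the tool goes at most 50 mm and 8.59 degrees, less where a joint would pass 70% of its speed; a pose out of reach is approached as far as the arm can. A call with a gripper value outside its range is refused whole. The fingers move at their own pace and stop on an object; "squeeze" is the grip in N (left out, the last holds). Time passes only in rows, so rows that repeat a pose let the fingers close. It gives the time, the measured TCP pose, the force, the opening and the grip force at its end, in the units of the state.
- ctrl.get_state(): the state, without advancing time (a new reading comes with each control period).
- ctrl.read_camera(name): name is "scene" or "top"; returns the picture (480x640x3 uint8, red, green, blue); there is no depth.
- ctrl.calibration(name): a dict with "intrinsics" (3x3 intrinsics, pixels), "k1" (the pictures are not rectified: a ray, as slopes to the right and down, at radius r is drawn at 1 + k1 r^2 times it, then the intrinsics apply), "extrinsics" (4x4, takes a point from world to camera coordinates). Camera axes: x right, y up, looking along -z (the intrinsics and any distortion apply to the point x, -y, -z); pixel columns grow to the right and rows downward; lengths in m; the calibration is good to about 2 mm. A picture is of the moment at which its call begins. calibration takes no time and is no camera call.
- ctrl.sign_off(): hands the job in; it is judged then, once.
The state is a dict: "time": time; "qpos": joint angles; "dq": joint speeds; "joint_efforts": joint torques, N m; "eef_pos": TCP position; "tcp_rot": TCP orientation; "contact_force": force on the tool from outside, world axes, zero at the start; "wrist_torque": the same for the moment, N m; "opening": opening from 0.0 (shut) to 1.0 (fully open); "finger_force": force on a finger pad.
Only numpy, scipy, OpenCV 4.12 (cv2) and the standard library are available. Lean on these libraries where they do the work, as an engineer would, in place of code of your own. Each camera call takes 0.05 s, during which the arm holds its last target. There are 200 camera calls.

## Working session

There is one attempt and no reset: what is moved stays moved. The work goes in short steps, Python scripts to look and compute and a tool call to move; the robot and the scene stay as the last step left them, time stands still between calls to the robot, and variables do not carry over. Pictures are saved under pics/ and viewed, at most 10 in all, crops included, and the job is handed in when it is done.

Besides the shell and the picture viewer there is one more tool, called after "Call:" as name([rows], argument=value, ...), one row to a line, values as JSON. send_rows: Moves the arm, as the interface text tells. Its arguments: {"type":"object","properties":{"steps":{"type":"array","items":{"type":"array","items":{"type":"number"}}},"squeeze":{"type":"number"}},"required":["steps"]}

```bash
mkdir -p pics; python3 - <<'E'
from plant import ctrl
import cv2
for n in("scene","top"):
    cv2.imwrite(f"pics/{n}0.png",ctrl.read_camera(n)[:,:,::-1]); c=ctrl.calibration(n); print(n,c)
print(ctrl.get_state())
E
```

```text
scene {'intrinsics': array([[589.09975706,   0.        , 316.32560834],
       [  0.        , 589.09975706, 239.75678961],
       [  0.        ,   0.        ,   1.        ]]), 'k1': 0.06405316366903828, 'extrinsics': array([[ 0.42234471,  0.90628107, -0.01672011, -0.32088256],
       [-0.6395785 ,  0.31102575,  0.70299525,  0.23460099],
       [ 0.64231168, -0.28621251,  0.71099797, -1.17016995],
       [ 0.        ,  0.        ,  0.        ,  1.        ]])}
top {'intrinsics': array([[548.84892538,   0.        , 312.5075206 ],
       [  0.        , 548.84892538, 235.34867395],
       [  0.        ,   0.        ,   1.        ]]), 'k1': 0.046714447294050034, 'extrinsics': array([[-0.0174379 , -0.9995492 ,  0.02444012,  0.11691181],
       [ 0.98647161, -0.01321447,  0.1633987 , -0.49738413],
       [-0.16300208,  0.02695881,  0.98625734, -0.89654704],
       [ 0.        ,  0.        ,  0.        ,  1.        ]])}
{'time': 0.1, 'qpos': array([-1.49399999e+00,  2.87118288e-01,  1.57800802e+00,  2.72080872e-05,
        1.27860537e+00, -1.50017353e-01]), 'dq': array([ 0.00218778, -0.00128561, -0.00324895,  0.00022867,  0.00039114,
        0.00122494]), 'joint_efforts': array([ 1.10431050e-03, -4.07292151e+01, -2.93698525e+01, -1.27864773e-04,
        3.39191589e-03,  6.58582437e-06]), 'eef_pos': array([ 0.15176953, -0.6571344 ,  0.23807023]), 'tcp_rot': array([ 9.93576210e-01,  1.13159939e-01,  5.21612442e-05, -1.06832138e-03]), 'contact_force': array([ 0.03142319, -0.67296904, -0.1695491 ]), 'wrist_torque': array([0.02058053, 0.03903455, 0.03312992]), 'finger_force': 0.0, 'opening': 1.0007376583373664}
```

View pics/scene0.png

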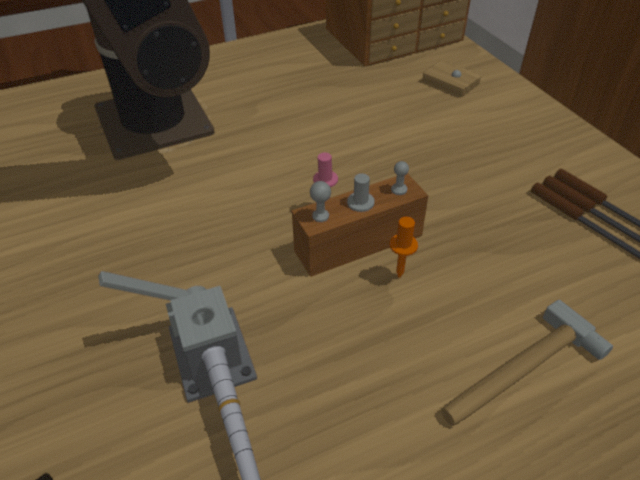

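View pics/top0.png

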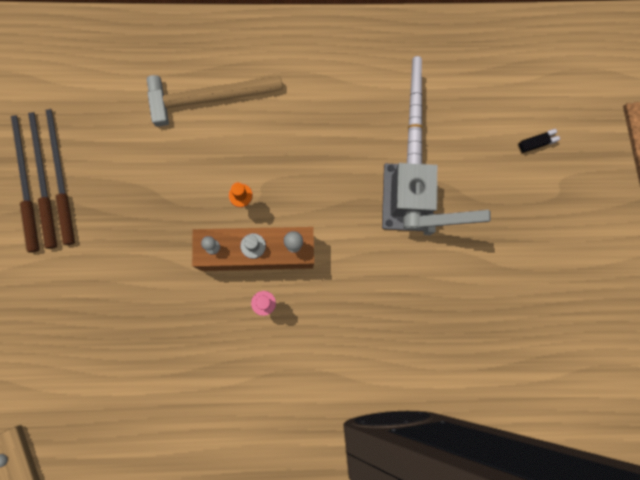

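The stand's hole is near (203,316) in the scene view and (417,186) in the top view. The lock pin is in the block's middle hole, with its collar near (361,201) scene and (253,246) top. The handle is raised towards -y. Pink and orange look-alikes stand either side of the block. Next I'll enlarge for exact pixels.

```bash
cat > h.py <<'E'
import numpy as np, cv2
from plant import ctrl
def ray(n,uv):
    c=ctrl.calibration(n);K=c["intrinsics"];E=c["extrinsics"]
    d=(np.array(uv,float)-K[:2,2])/[K[0,0],K[1,1]]; s=d.copy()
    for _ in range(20): s=d/(1+c["k1"]*(s@s))
    R=E[:3,:3];o=-R.T@E[:3,3]; v=R.T@np.array([s[0],-s[1],-1]); return o,v/np.linalg.norm(v)
def plane(n,uv,z):
    o,v=ray(n,uv); return o+v*(z-o[2])/v[2]
def tri(a,b):
    A=np.zeros((3,3));y=np.zeros(3);r=[ray("scene",a),ray("top",b)]
    for o,v in r: P=np.eye(3)-np.outer(v,v);A+=P;y+=P@o
    p=np.linalg.solve(A,y); return p,[np.linalg.norm(np.cross(p-o,v)) for o,v in r]
def proj(n,p):
    c=ctrl.calibration(n);K=c["intrinsics"];E=c["extrinsics"];q=E[:3,:3]@p+E[:3,3]
    s=np.array([q[0],-q[1]])/-q[2]; s=s*(1+c["k1"]*(s@s)); return K[:2,:2]@s+K[:2,2]
E
python3 - <<'E'
import cv2,numpy as np
s=cv2.imread("pics/scene0.png");t=cv2.imread("pics/top0.png")
r=lambda im,x,y,w,h:cv2.resize(im[y:y+h,x:x+w],(400,300),interpolation=cv2.INTER_CUBIC)
# each 100x75 -> x4 ; scene handle 160x120 x2.5
o=np.vstack([np.hstack([r(t,380,150,120,90),r(t,190,215,128,96)]),np.hstack([r(s,100,260,160,120),r(s,290,150,144,108)])])
cv2.imwrite("pics/crop.png",o)
E
```

```text
(no output)
```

View pics/crop.png

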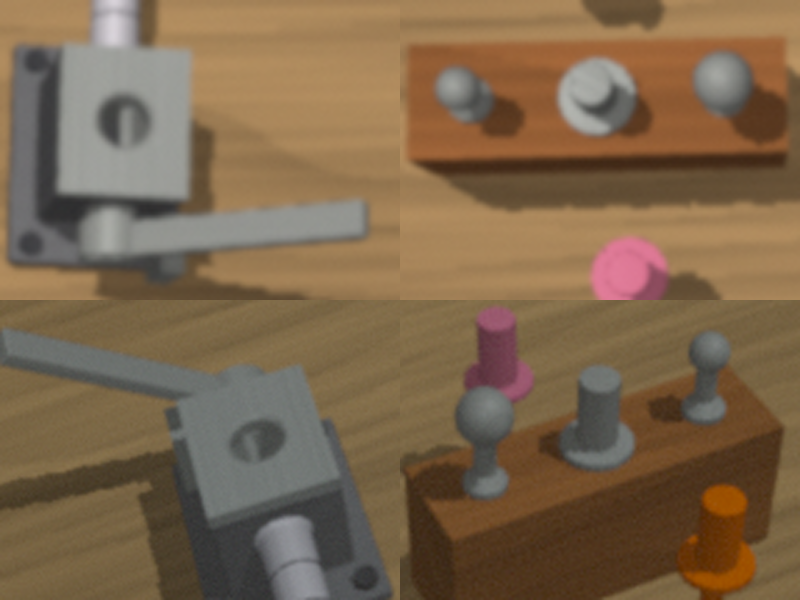

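The crop shows the hole at top-view (417.2,186.3) and scene (202.8,316.0). The collar is at top (253.0,246.0) and scene (361,201). The grip top is at top (251.4,241.9) and scene (362,177.7).

```bash
python3 - <<'E'
from h import *
np.set_printoptions(precision=4,suppress=True)
T=lambda x,y:(380+x/3.3333,150+y/3.3333); B=lambda x,y:(190+(x-400)/3.125,215+y/3.125)
S=lambda x,y:(100+x/2.5,260+(y-300)/2.5); Q=lambda x,y:(290+(x-400)/2.7778,150+(y-300)/2.7778)
print("hole",plane("top",T(124,121),.084),plane("scene",S(257,440),.084))
ct=[plane("top",T(*p),.084) for p in((62,46),(190,49),(189,199),(57,193))]
cs=[plane("scene",S(*p),.084) for p in((178,405),(300,367),(340,483),(212,523))]
for c in(ct,cs): print("stand corners",np.array(c)[:,:2].tolist(),np.mean(c,0))
print("collar",plane("top",B(597,97),.09),plane("scene",Q(597,441),.09))
print("griptop",plane("top",B(592,84),.132),plane("scene",Q(600,377),.132),tri(Q(600,377),B(592,84)))
print("block corners",np.array([plane("top",B(*p),.085) for p in((407,44),(785,38),(787,152),(409,160))]))
print("balls",plane("top",B(458,88),.13),plane("top",B(723,82),.13))
print("handle end",tri(S(0,345),T(365,218)))
print("handle root",tri(S(190,385),T(135,237)))
print("pink",tri(Q(496,318),B(627,272)),"orange",tri((406,222),(238,190)))
E
```

```text
hole [ 0.5716 -0.064   0.084 ] [ 0.5735 -0.065   0.084 ]
stand corners [[0.6103937131074492, -0.03480949456790752], [0.608050773848705, -0.09868258126947632], [0.5316964704106996, -0.09415264562638975], [0.5355614480163364, -0.02920759288133143]] [ 0.5714 -0.0642  0.084 ]
stand corners [[0.5351120271982158, -0.09395482846044145], [0.5381164412896837, -0.031245279360658712], [0.6154426893621067, -0.036904965972175366], [0.6107935648140825, -0.0981174923390356]] [ 0.5749 -0.0651  0.084 ]
collar [0.4747 0.2062 0.09  ] [0.4767 0.2052 0.09  ]
griptop [0.475  0.2052 0.132 ] [0.4755 0.2058 0.132 ] (array([0.4752, 0.2055, 0.1318]), [np.float64(0.00040082258388307547), np.float64(0.0004008225838831569)])
block corners [[0.5044 0.3042 0.085 ]
 [0.5051 0.1091 0.085 ]
 [0.4455 0.1091 0.085 ]
 [0.4443 0.3021 0.085 ]]
balls [0.4742 0.2705 0.13  ] [0.4754 0.1412 0.13  ]
handle end (array([ 0.5102, -0.1612,  0.1379]), [np.float64(0.00035923589768542985), np.float64(0.0003592358976854066)])
handle root (array([ 0.5143, -0.0774,  0.0685]), [np.float64(0.007289719351509229), np.float64(0.007289719351509229)])
pink (array([0.3846, 0.1901, 0.1123]), [np.float64(0.0005696004107361971), np.float64(0.000569600410736206)]) orange (array([0.5618, 0.228 , 0.1107]), [np.float64(0.00025634455819730325), np.float64(0.0002563445581973046)])
```

Stand is at about (0.573,-0.0645) with yaw about -4°. The pin is at (0.475,0.2055). The push point, 65 mm out, is (0.513,-0.1255). Next I'll work out the shift in tool axes.

```bash
cat >> h.py <<'E'
from scipy.spatial.transform import Rotation as Ro
def shift(target,yaw=None):
    s=ctrl.get_state();R=Ro.from_quat(s["tcp_rot"]).as_matrix()
    y=np.degrees(np.arctan2(R[1,0],R[0,0]))
    print("t",s["time"],"pos",s["eef_pos"].round(4),"yaw",y.round(2),"shift",(R.T@(np.array(target)-s["eef_pos"])).round(4),"turn",None if yaw is None else round(y-yaw,2))
E
python3 -c "
from h import *
shift([.5126,-.1255,.16],-4)"
```

```text
t 0.1 pos [ 0.1518 -0.6571  0.2381] yaw 12.99 shift [ 0.4711 -0.4367  0.0792] turn 16.99
```

Call:
send_rows([
  [0.471, -0.437, 0.0, 17, -1],
  [0.471, -0.437, 0.0, 17, -1],
  [0.471, -0.437, 0.0, 17, -1],
  [0.471, -0.437, 0.0, 17, -1],
  [0.471, -0.437, 0.0, 17, -1],
  [0.471, -0.437, 0.0, 17, -1],
  [0.471, -0.437, 0.0, 17, -1],
  [0.471, -0.437, 0.0, 17, -1],
  [0.471, -0.437, 0.0, 17, -1],
  [0.471, -0.437, 0.0, 17, -1],
  [0.471, -0.437, 0.0, 17, -1],
  [0.471, -0.437, 0.0, 17, -1],
], squeeze=40)

```text
time: 1.3
eef_pos: [0.4892, -0.1591, 0.2391]
tcp_rot: [0.999, -0.035, -0.0, 0.0]
contact_force: [0.8, -1.3, 0.7]
opening: -0.004
finger_force: 0.0
```

```bash
python3 -c "
from h import *
shift([.5126,-.1255,.13],-4)"
```

```text
t 1.3 pos [ 0.4892 -0.1591  0.2391] yaw -4.01 shift [ 0.021  -0.0352  0.1091] turn -0.01
```

Call:
send_rows([
  [0.021, -0.035, 0.05, 0, -1],
  [0.021, -0.035, 0.09, 0, -1],
  [0.021, -0.035, 0.105, 0, -1],
  [0.021, -0.035, 0.112, 0, -1],
  [0.021, -0.035, 0.119, 0, -1],
  [0.021, -0.035, 0.126, 0, -1],
  [0.021, -0.035, 0.133, 0, -1],
  [0.021, -0.035, 0.14, 0, -1],
  [0.021, -0.035, 0.147, 0, -1],
  [0.021, -0.035, 0.154, 0, -1],
])

```text
time: 2.3
eef_pos: [0.5127, -0.1284, 0.0856]
tcp_rot: [0.999, -0.035, 0.001, 0.001]
contact_force: [-0.7, -1.4, 4.6]
opening: -0.001
finger_force: 2.0
```

Call:
send_rows([
  [0, 0, 0.005, 0, -1],
  [0, 0, 0.01, 0, -1],
  [0, 0, 0.014, 0, -1],
  [0, 0, 0.017, 0, -1],
  [0, 0, 0.019, 0, -1],
  [0, 0, 0.02, 0, -1],
  [0, 0, 0.02, 0, -1],
])

```text
time: 3.0
eef_pos: [0.5118, -0.1275, 0.0651]
tcp_rot: [0.999, -0.035, -0.0, -0.0]
contact_force: [0.4, -0.9, 2.0]
opening: 0.002
finger_force: 1.3
```

Call:
send_rows([
  [0, 0, 0.001, 0, -1],
  [0, 0, 0.002, 0, -1],
  [0, 0, 0.002, 0, -1],
  [0, 0, 0.002, 0, -1],
])

```text
time: 3.4
eef_pos: [0.5119, -0.1275, 0.065]
tcp_rot: [0.999, -0.035, -0.001, -0.0]
contact_force: [-4.9, -0.4, 12.2]
opening: -0.002
finger_force: 6.5
```

The force rose against the rigid stop at a tip height of 57 mm, so the handle is level. I'll retreat upward and move over the pin, opening partly.

Call:
send_rows([
  [0, 0, -0.02, 0, -1],
  [0, 0, -0.06, 0, -1],
  [0, 0, -0.11, 0, -1],
  [0, 0, -0.15, 0, -1],
  [-0.06, -0.333, -0.16, 0, -0.05],
  [-0.06, -0.333, -0.16, 0, -0.05],
  [-0.06, -0.333, -0.16, 0, -0.05],
  [-0.06, -0.333, -0.16, 0, -0.05],
  [-0.06, -0.333, -0.16, 0, -0.05],
  [-0.06, -0.333, -0.16, 0, -0.05],
  [-0.06, -0.333, -0.16, 0, -0.05],
  [-0.06, -0.333, -0.16, 0, -0.05],
])

```text
time: 4.6
eef_pos: [0.4729, 0.213, 0.222]
tcp_rot: [0.999, -0.032, -0.002, -0.001]
contact_force: [0.4, -0.4, 0.2]
opening: 0.479
finger_force: 0.0
```

```bash
python3 - <<'E'
from h import *
shift([.4752,.2055,.105],0)
s=ctrl.get_state(); print(s["qpos"].round(3),s["opening"])
a=ctrl.read_camera("scene")[:,:,::-1];b=ctrl.read_camera("top")[:,:,::-1]
cv2.imwrite("pics/s1.png",a);cv2.imwrite("pics/t1.png",b)
r=lambda im,x,y,w,h:cv2.resize(im[y:y+h,x:x+w],(400,300),interpolation=cv2.INTER_CUBIC)
cv2.imwrite("pics/c1.png",np.vstack([np.hstack([r(b,380,150,120,90),r(b,190,195,128,96)]),np.hstack([r(a,80,260,160,120),r(a,250,60,200,150)])]))
E
```

```text
t 4.6 pos [0.4729 0.213  0.222 ] yaw -3.67 shift [0.0033 0.0075 0.117 ] turn -3.67
[ 0.226 -0.044  1.973  0.003  1.217  1.86 ] 0.4786354696332877
```

View pics/c1.png

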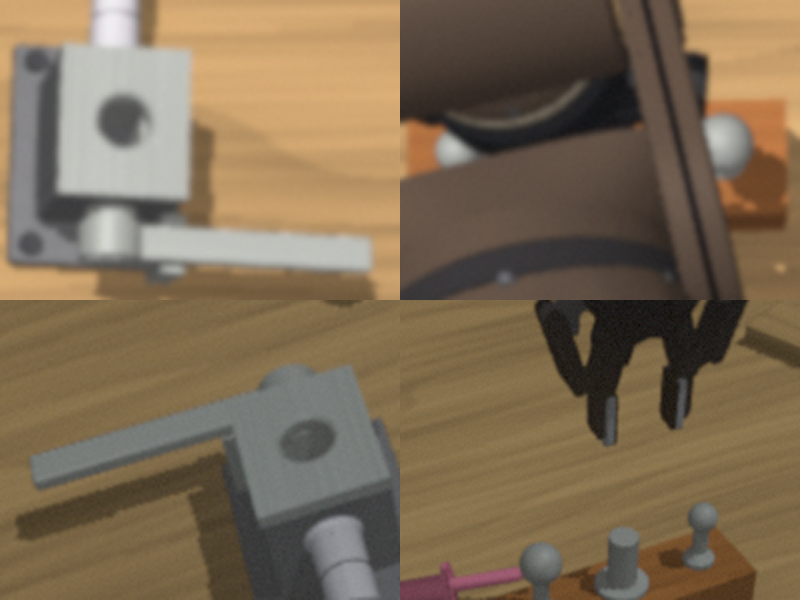

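The handle is now level, and the cross-hole shows open and dark through the stand's hole at crop (124,121). The pink look-alike seems to lie on its side, so I'll look at the whole view.

View pics/s1.png

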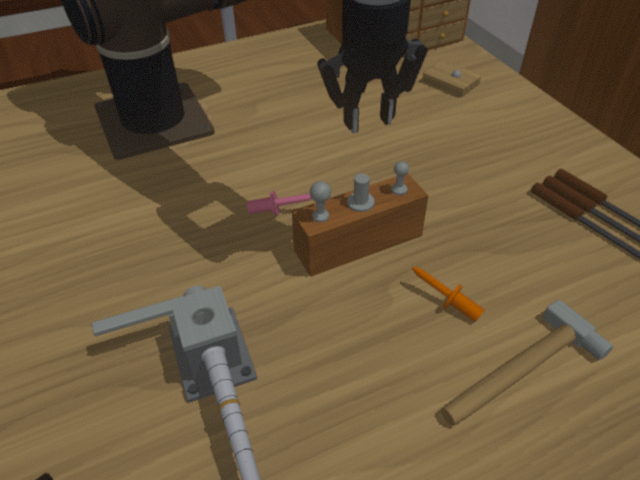

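Both look-alikes stood on their tips and toppled by themselves, and neither is in the way (pink at about (280,203), orange at about (447,292)). I'll let the arm settle and then align over the pin.

Call:
send_rows([
  [0.0, 0.004, 0.03, 0, -0.05],
  [0.0, 0.004, 0.03, 0, -0.05],
  [0.0, 0.004, 0.03, 0, -0.05],
  [0.0, 0.004, 0.03, 0, -0.05],
])

```text
time: 5.1
eef_pos: [0.4757, 0.2041, 0.1942]
tcp_rot: [0.999, -0.036, 0.0, -0.0]
contact_force: [-0.9, -0.2, 0.8]
opening: 0.474
finger_force: 0.0
```

```bash
python3 - <<'E'
from h import *
shift([.4752,.2055,.105],-4)
E
```

```text
t 5.1 pos [0.4757 0.2041 0.1942] yaw -4.09 shift [-0.0007 -0.0013  0.0892] turn -0.09
```

Call:
send_rows([
  [0.0, -0.001, 0.03, 0, -0.05],
  [0.0, -0.001, 0.055, 0, -0.05],
  [0.0, -0.001, 0.07, 0, -0.05],
  [0.0, -0.001, 0.08, 0, -0.05],
  [0.0, -0.001, 0.089, 0, -0.05],
  [0.0, -0.001, 0.089, 0, -0.05],
  [0.0, -0.001, 0.089, 0, -1],
  [0.0, -0.001, 0.089, 0, -1],
  [0.0, -0.001, 0.089, 0, -1],
  [0.0, -0.001, 0.089, 0, -1],
], squeeze=60)

```text
time: 6.1
eef_pos: [0.476, 0.2059, 0.1054]
tcp_rot: [0.999, -0.035, 0.001, -0.0]
contact_force: [0.7, -0.6, 2.7]
opening: 0.239
finger_force: 58.6
```

The grip holds about 22 mm at 59 N. Next I'll lift.

Call:
send_rows([
  [0, 0, -0.01, 0, -1],
  [0, 0, -0.03, 0, -1],
  [0, 0, -0.06, 0, -1],
  [0, 0, -0.1, 0, -1],
  [0, 0, -0.14, 0, -1],
  [0, 0, -0.15, 0, -1],
  [0, 0, -0.15, 0, -1],
  [0, 0, -0.15, 0, -1],
])

```text
time: 6.9
eef_pos: [0.4741, 0.2055, 0.2524]
tcp_rot: [0.999, -0.035, -0.002, 0.0]
contact_force: [-0.7, 0.3, -1.9]
opening: 0.241
finger_force: 58.6
```

```bash
python3 - <<'E'
from h import *
shift([.573,-.0645,.255],-4)
E
```

```text
t 6.9 pos [0.4741 0.2055 0.2524] yaw -4.01 shift [ 0.1175  0.2624 -0.0027] turn -0.01
```

Call:
send_rows([
  [0.01, 0.022, 0, 0, -1],
  [0.025, 0.055, 0, 0, -1],
  [0.043, 0.095, 0, 0, -1],
  [0.061, 0.135, 0, 0, -1],
  [0.079, 0.175, 0, 0, -1],
  [0.095, 0.212, 0, 0, -1],
  [0.107, 0.24, 0, 0, -1],
  [0.114, 0.255, 0, 0, -1],
  [0.1165, 0.262, 0, 0, -1],
  [0.1165, 0.262, 0.03, 0, -1],
  [0.1165, 0.262, 0.05, 0, -1],
  [0.1165, 0.262, 0.05, 0, -1],
])

```text
time: 8.1
eef_pos: [0.5701, -0.0618, 0.1994]
tcp_rot: [0.999, -0.034, -0.005, -0.001]
contact_force: [-0.7, -0.1, -1.5]
opening: 0.237
finger_force: 58.8
```

Call:
send_rows([
  [0, 0, 0, 0, -1],
  [0, 0, 0, 0, -1],
])

```text
time: 8.3
eef_pos: [0.5738, -0.0633, 0.2058]
tcp_rot: [0.999, -0.034, 0.001, 0.0]
contact_force: [0.0, 0.7, -0.4]
opening: 0.245
finger_force: 58.8
```

```bash
python3 - <<'E'
from h import *
shift([.573,-.0645,.19],-4)
a=ctrl.read_camera("scene")[:,:,::-1];b=ctrl.read_camera("top")[:,:,::-1]
r=lambda im,x,y,w,h:cv2.resize(im[y:y+h,x:x+w],(400,480),interpolation=cv2.INTER_CUBIC)
cv2.imwrite("pics/c2.png",np.hstack([r(a,140,200,125,150),r(b,355,110,125,150)]))
p=ctrl.get_state()["eef_pos"]
for dz in(-.0204,-.0864): print(proj("scene",p+[0,0,dz]))
E
```

```text
t 8.3 pos [ 0.5738 -0.0633  0.2058] yaw -3.95 shift [-0.0007  0.0012  0.0158] turn 0.05
[190.00530063 259.47383908]
[199.41500985 297.41895308]
```

View pics/c2.png

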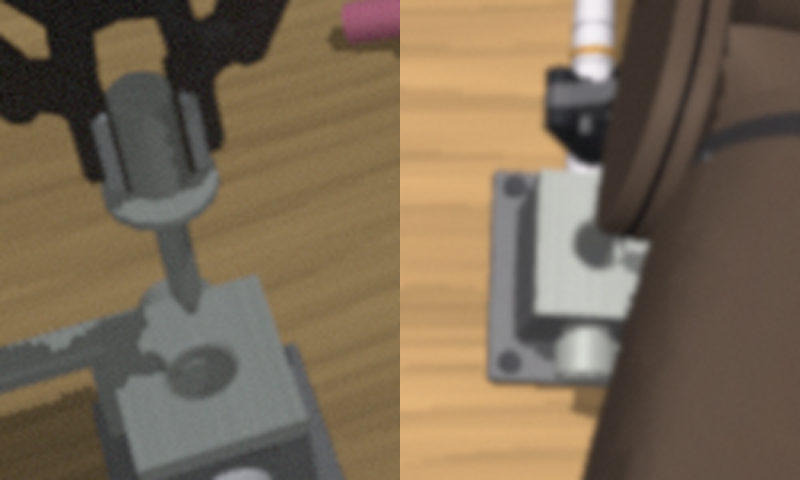

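The pin hangs straight with its tip at scene (200.3,296.9), against a predicted (199.4,297.4). The hole below is clear, so I'll insert.

Call:
send_rows([
  [-0.001, 0.001, 0.015, 0, -1],
  [-0.001, 0.001, 0.027, 0, -1],
  [-0.001, 0.001, 0.037, 0, -1],
  [-0.001, 0.001, 0.046, 0, -1],
  [-0.001, 0.001, 0.055, 0, -1],
  [-0.001, 0.001, 0.064, 0, -1],
  [-0.001, 0.001, 0.073, 0, -1],
  [-0.001, 0.001, 0.082, 0, -1],
  [-0.001, 0.001, 0.088, 0, -1],
  [-0.001, 0.001, 0.092, 0, -1],
  [-0.001, 0.001, 0.092, 0, -1],
])

```text
time: 9.5
eef_pos: [0.5717, -0.0647, 0.1116]
tcp_rot: [0.999, -0.035, -0.001, -0.0]
contact_force: [-0.2, 0.6, -0.2]
opening: 0.24
finger_force: 58.8
```

Call:
send_rows([
  [0, 0, 0.003, 0, -1],
  [0, 0, 0.005, 0, -1],
  [0, 0, 0.006, 0, -1],
  [0, 0, 0.007, 0, -1],
  [0, 0, 0.0075, 0, -1],
  [0, 0, 0.0075, 0, -1],
])

```text
time: 10.1
eef_pos: [0.5721, -0.0648, 0.1048]
tcp_rot: [0.999, -0.035, -0.0, -0.0]
contact_force: [0.9, -0.8, -1.1]
opening: 0.24
finger_force: 58.8
```

Call:
send_rows([
  [0, 0, 0.001, 0, -1],
  [0, 0, 0.0015, 0, -1],
  [0, 0, 0.002, 0, -1],
  [0, 0, 0.002, 0, -1],
])

```text
time: 10.5
eef_pos: [0.5723, -0.0648, 0.1044]
tcp_rot: [0.999, -0.035, -0.0, 0.0]
contact_force: [-3.7, 0.2, 7.8]
opening: 0.242
finger_force: 59.4
```

The collar is seated: 8 N of contact at the expected height. I'll release and retreat.

Call:
send_rows([
  [0, 0, -0.001, 0, -1],
  [0, 0, -0.001, 0, 0.0],
  [0, 0, -0.001, 0, 0.0],
  [0, 0, -0.001, 0, 0.0],
  [0, 0, -0.001, 0, 0.0],
  [0, 0, -0.02, 0, 0.0],
  [0, 0, -0.05, 0, 0.0],
  [0, 0, -0.09, 0, 0.0],
  [0, 0, -0.13, 0, 0.0],
  [0, 0, -0.16, 0, 0.0],
])

```text
time: 11.5
eef_pos: [0.5727, -0.0649, 0.2658]
tcp_rot: [0.999, -0.035, 0.002, 0.0]
contact_force: [0.2, -0.6, 0.2]
opening: 0.5
finger_force: 0.0
```

Call:
send_rows([
  [0, 0.2, 0, 0, 0],
  [0, 0.2, 0, 0, 0],
  [0, 0.2, 0, 0, 0],
  [0, 0.2, 0, 0, 0],
  [0, 0.2, 0, 0, 0],
  [0, 0.2, 0, 0, 0],
])

```text
time: 12.1
eef_pos: [0.5577, -0.2652, 0.2623]
tcp_rot: [0.999, -0.036, -0.0, -0.0]
contact_force: [1.0, -0.3, -0.1]
opening: 0.498
finger_force: 0.0
```

```bash
python3 - <<'E'
from h import *
a=ctrl.read_camera("scene")[:,:,::-1];b=ctrl.read_camera("top")[:,:,::-1]
r=lambda im,x,y,w,h:cv2.resize(im[y:y+h,x:x+w],(400,300),interpolation=cv2.INTER_CUBIC)
cv2.imwrite("pics/c3.png",np.hstack([r(a,80,240,180,135),r(b,370,130,140,105)]))
print(proj("scene",np.array([.5725,-.0645,.131])),proj("scene",np.array([.5725,-.0645,.089])))
E
```

```text
[196.80081164 290.67357362] [202.29882904 312.79206969]
```

View pics/c3.png

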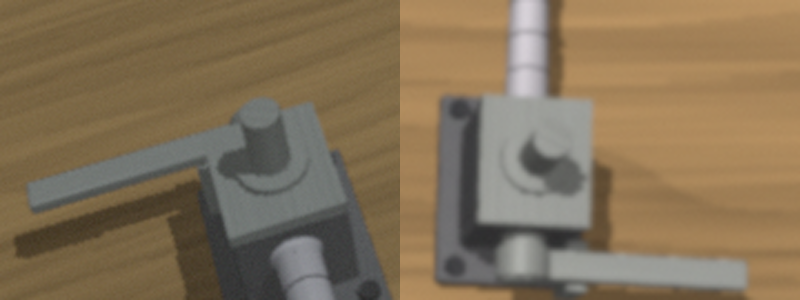

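The grip top is at scene (197,290.8), against (196.8,290.7) predicted for a seated pin. The collar is flat on the stand and the handle is level, so I'll hand in.

```bash
python3 -c "
from plant import ctrl
print(ctrl.sign_off())"
```

```text
the job is handed in; nothing more can be done
None
```

The job is handed in: the handle is level on its stop, and the lock pin is released with its collar flat on the stand (the pink and orange look-alikes toppled early in the run, apparently on their own).

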